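Switch off, vent and open a pressure egg steamer

TASK

The eggs in the white pressure steamer are done. Pressing with the closed fingers, switch it off at the black rocker, then push the red steam valve on the lid right down until it stays down, and only then press the aluminium lid key in front so that the lid springs fully open by itself. Lift nothing, and leave the cup, the salt shaker and the teaspoon where they are.

Things in the scene. Friction and masses are not known exactly. Their poses are not given: they have to be found in the camera images.
- cooker: White pressure steamer, fixed, 320 deep x 250 wide x 165 mm high. Origin under the pot's centre, on the worktop; x to its rear (hinge), y to its left as seen from the front, z up. Console with the controls in front of the pot: x -0.187 to -0.087, y +-0.088, top z 0.098. Lid 217 mm in diameter, top z 0.152, with a black nose 60 mm wide reaching forward to x -0.140 (top z 0.150)
- rocker_off (a point): middle of the top face of the front (off) half of the black rocker switch, 22 mm wide in y and 50 mm long in x, pivot at cooker (-0.150, -0.062, 0.107), on the console on the right as seen from the front. At the start the rear half is down (on) and this front half stands up and shows an orange end; push this point straight down about 5 mm. It snaps over at half way (about 3 N) and stays
- rocker (a joint): mains rocker: 0 = on (rear half down), 0.30 rad = off (front half fully down); stays at either end
- valve_top (a point): centre of the top of the red steam valve button (31 mm diameter) on the lid, at cooker (-0.045, 0, 0.165) at the start, standing 15 mm above the lid. Travel 8 mm straight down against about 6 N at first; past half way it snaps down by itself and stays down
- valve (a joint): steam valve: 0 = up (shut), 0.008 m = fully down (venting); stays at either end
- key_top (a point): centre of the top face of the aluminium lid key (31 mm in x, 38 mm in y), at cooker (-0.1605, 0, 0.1116) at rest, mid-console, in front of the lid's nose. It tips down at the front about a hinge behind it, 6 mm at its centre, against 2 N rising to about 5 N; springs back. It frees the lid in the last third of its travel, and it is blocked after about 1.5 mm as long as the steam valve is up
- lid_key (a joint): lid key: 0 at rest, 0.15 rad fully pressed (the catch lets go at about 0.10)
- lid (a joint): lid hinge at the rear (cooker x 0.122, z 0.119): 0 = shut and latched, 1.35 rad = fully open. Once freed it rises by a damped spring, taking about 2 s, with 3 N or less at its front; keep the hand out of its way
- mug_1: small green and white cup, 64 x 89 x 48 mm high, loose, beside the steamer; origin under its centre. Not to be moved
- mill_1: salt shaker, 44 mm diameter, 90 mm high, loose, on the steamer's other side; origin under its centre. Not to be moved
- teaspoon_1: steel teaspoon 130 x 26 x 11 mm, loose on the worktop to the left of the console as seen from the front; origin under its middle. Not to be moved

How it is judged:
By the outcome, as a careful person would: the job done as asked, in the order asked, and still so for the second after the job is handed in, with the robot touching nothing.
It also fails if it takes over 54 s, if anything falls off the work surface, if the arm or the gripper's body presses on something with over 40 N, if the wrist force passes 120 N, or if a joint passes its speed limit or range.

ROBOT

A 6-joint arm with a two-finger parallel gripper is mounted at the origin on a cart in front of the work surface, level with it; the furniture and walls round the work are solid. World frame = base frame: x ahead of the robot, y to its left, z up, the work surface at z = 0. Lengths are in m, angles in rad, forces in N, time in s.
With the tool pointing down it reaches from about 0.35 to 0.95 m from the base axis. Payload 17.4 kg.
Tool frame: the origin (TCP) lies midway between the tips of the shut fingers; the grasp point (between the pads) lies grasp_offset behind it (grasp_offset is the distance from the TCP to the grasp point, in m); z points along the fingers, y is the line along which they close (so a half turn about z gives the same grasp; the last joint's range is limited). The gripper opens to 93 mm and grips with 3 to 60 N. Pads are 15 mm wide; open, the fingers measure 128 mm over their backs; the gripper's body (75 mm by 188 mm) begins 65 mm behind the grasp point.
Start: joints at [-1.229, 0.116, 1.442, -0, 1.584, -0.038], TCP at [0.25, -0.627, 0.219] pointing down, gripper open.
Joint ranges: [-2.83, 2.83], [-0.83, 2.19], [0.07, 2.5], [-1.14, 4.28], [0.01, 3], [-2.97, 2.97]. Speed limits (rad/s): [1.89, 1.89, 2.22, 3.14, 3.14, 3.14].

INTERFACE

Orientations are given as [roll, pitch, yaw] about the fixed x, y, z axes, in that order (R = Rz(yaw) Ry(pitch) Rx(roll)).
In Python, from workcell import * gives the robot as it stands.
- The arm moves only by the tool send_rows, never from a script. Its argument "increments" is a list of rows, each an object with "xyz": the shift along the world's x, y, z in mm, a list of three; "delta_rot": the turn, a rotation vector about the world's x, y, z in rad, a list of three; "jaw": the gripper's target within -1 to 1 (shut at 1, half-way at 0, fully open at -1). In form: [{"xyz": [dx, dy, dz], "delta_rot": [wx, wy, wz], "jaw": jaw}, ...]. A call has exactly 8 rows; each row is the pose to reach, as a shift and turn from the pose commanded when the call began; what a row does not reach only later rows make up. A row lasts 1/12 s, in which the tool goes at most 41.7 mm and 7.16 degrees, less where a joint would pass 70% of its speed; a pose out of reach is approached as far as the arm can. A call with a gripper value outside its range is refused whole. The fingers move at their own pace and stop on an object; "force" is the grip in N (left out, the last holds). Time passes only in rows, so rows that repeat a pose let the fingers close, or fill a call up. It gives the time, the measured TCP pose, the force, the opening and the grip force at its end, in the units of the state.
- sense(): the state, without advancing time (a new reading comes with each control period).
- read_camera(name): name is "side" or "top" or "wrist"; returns the picture (480x640x3 uint8, blue, green, red); there is no depth.
- camera_params(name): a dict with "camera_matrix" (3x3 intrinsics, pixels), "dist" ([k1, k2, p1, p2, k3] as OpenCV has them; the pictures are not rectified), "extrinsics" (4x4, takes a point from world to camera coordinates). Camera axes: x right, y up, looking along -z (the intrinsics and any distortion apply to the point x, -y, -z); pixel columns grow to the right and rows downward; lengths in m; the calibration is good to about 2 mm. A picture is of the moment at which its call begins: read the wrist's pose just before it. camera_params takes no time and is no camera call; for the wrist camera it gives the pose at the moment of the call.
- sign_off(): hands the job in; it is judged then, once.
The state is a dict: "t": time; "qpos": joint angles; "joint_vel": joint speeds; "joint_torque": joint torques, N m; "tool_pos": TCP position; "ee_rot": TCP orientation; "ft_force": force on the tool from outside, world axes, zero at the start; "wrist_torque": the same for the moment, N m; "width": opening from 0.0 (shut) to 1.0 (fully open); "grip_force": force on a finger pad.
Only numpy, scipy, OpenCV 4.12 (cv2) and the standard library are available. Lean on these libraries where they do the work, as an engineer would, in place of code of your own. Each camera call takes 0.05 s, during which the arm holds its last target. There are 200 camera calls.

## Working session

There is one attempt and no reset: what is moved stays moved. The work goes in short steps, Python scripts to look and compute and a tool call to move; the robot and the scene stay as the last step left them, time stands still between calls to the robot, and variables do not carry over. Pictures are saved under pics/ and viewed, at most 10 in all, crops included, and the job is handed in when it is done.

Besides the shell and the picture viewer there is one more tool, called after ">>>" as name(argument=value, ...), one argument or row to a line, values as JSON. send_rows: Moves the arm, as the interface text tells. Its arguments: {"type":"object","properties":{"increments":{"type":"array"},"force":{"type":"number"}},"required":["increments"]}

```bash
mkdir -p pics
python3 - <<'E'
from workcell import *
import cv2,numpy as np
for n in("top","side"):
    cv2.imwrite(f"pics/{n}0.png",read_camera(n)); p=camera_params(n)
    print(n,np.round(p["camera_matrix"],1).tolist(),p["dist"],np.round(p["extrinsics"],3).tolist())
s=sense();print(s["t"],s["tool_pos"],s["ee_rot"],s["ft_force"],s["width"])
E
```

```text
top [[518.4, 0.0, 319.6], [0.0, 518.4, 247.1], [0.0, 0.0, 1.0]] [-0.12290855  0.          0.          0.          0.        ] [[0.079, -0.997, -0.001, 0.242], [0.977, 0.077, 0.199, -0.491], [-0.198, -0.017, 0.98, -1.002], [0.0, 0.0, 0.0, 1.0]]
side [[472.0, 0.0, 314.7], [0.0, 472.0, 241.8], [0.0, 0.0, 1.0]] [-0.03828102  0.          0.          0.          0.        ] [[-0.832, -0.555, 0.006, 0.527], [0.314, -0.462, 0.83, -0.146], [-0.458, 0.692, 0.558, -0.875], [0.0, 0.0, 0.0, 1.0]]
0.1 [ 0.25016601 -0.62674522  0.21800679] [-3.14060334e+00 -5.53272448e-05  3.79772361e-01] [-0.09748731 -0.48184092  0.09624669] 0.9989201440333519
```

View pics/top0.png

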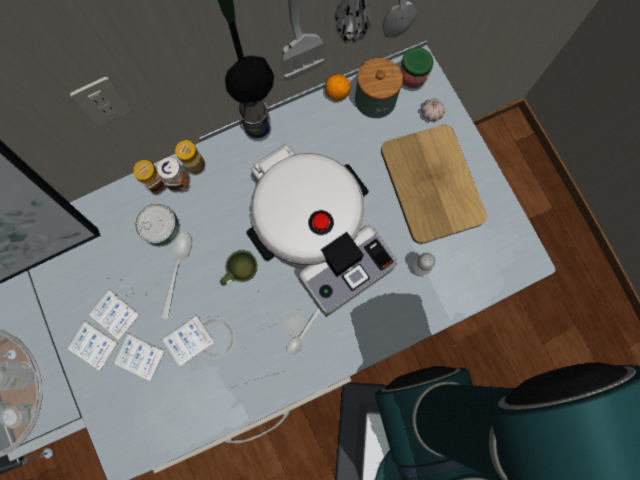

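View pics/side0.png

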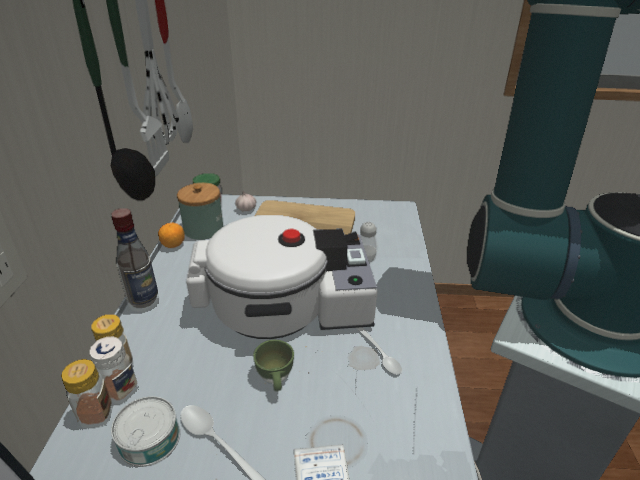

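Top view: red valve at (320,222), key at (355,277), rocker at (379,252). Side view: valve at (291,236), key at (356,256). Next I'll refine these with masks and an enlarged crop.

```bash
cat > h.py <<'E'
from workcell import *
import cv2,numpy as np
def ray(n,uv,P=None):
    p=P or camera_params(n); E=np.array(p["extrinsics"])
    u=cv2.undistortPoints(np.array([[uv]],float),np.array(p["camera_matrix"]),np.array(p["dist"]))[0,0]
    d=E[:3,:3].T@np.array([u[0],-u[1],-1.]); return -E[:3,:3].T@E[:3,3],d/np.linalg.norm(d)
def plane(n,uv,z,P=None):
    c,d=ray(n,uv,P); return c+d*(z-c[2])/d[2]
def cross(a,b):
    A=np.zeros((3,3));r=np.zeros(3)
    for c,d in(a,b):
        M=np.eye(3)-np.outer(d,d);A+=M;r+=M@c
    return np.linalg.solve(A,r)
def red(im):
    h=cv2.cvtColor(im,cv2.COLOR_BGR2HSV)
    m=(((h[...,0]<6)|(h[...,0]>174))&(h[...,1]>190)&(h[...,2]>90)).astype(np.uint8)
    n,l,s,c=cv2.connectedComponentsWithStats(m)
    return [(s[i].tolist(),c[i].round(1).tolist()) for i in range(1,n) if s[i,4]>8]
E
python3 - <<'E'
from h import *
t=cv2.imread("pics/top0.png");s=cv2.imread("pics/side0.png")
print(red(t),red(s))
a=cv2.resize(t[200:320,285:405],None,fx=5,fy=5,interpolation=cv2.INTER_CUBIC)
cv2.imwrite("pics/c_top.png",a)
b=cv2.resize(s[215:335,270:390],None,fx=5,fy=5,interpolation=cv2.INTER_CUBIC)
cv2.imwrite("pics/c_side.png",b)
E
```

```text
[([313, 213, 16, 16, 210], [320.6, 220.7])] [([285, 230, 14, 6, 49], [291.5, 232.5])]
```

View pics/c_top.png

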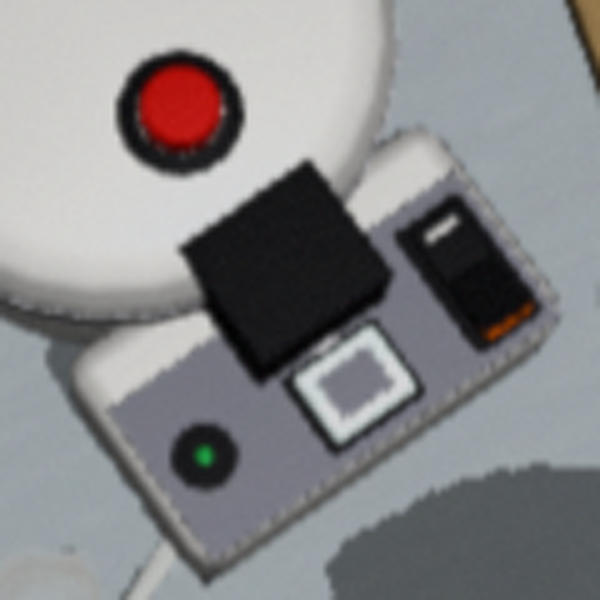

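View pics/c_side.png

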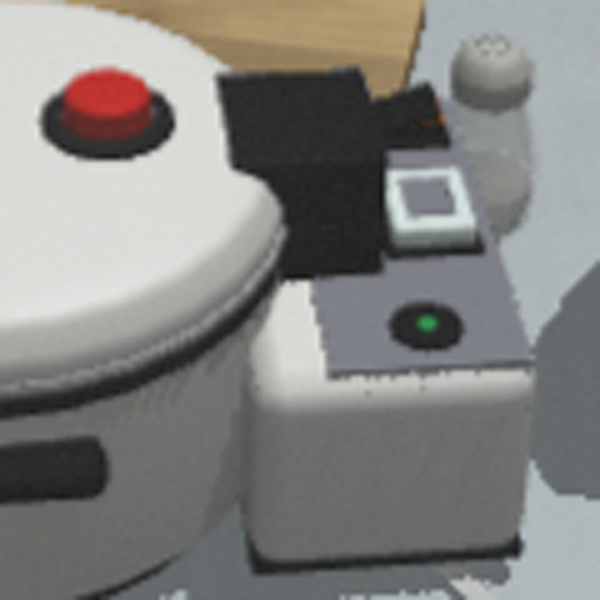

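Top crop: valve top is at (178,105), key centre (356,382), the rocker's orange front end (510,322). Side crop: valve top is at (108,92), key centre (429,200).

Run:
```python
from h import *
T=lambda u,v:(285+(u+.5)/5-.5,200+(v+.5)/5-.5); S=lambda u,v:(270+(u+.5)/5-.5,215+(v+.5)/5-.5)
v2=cross(ray("top",T(178,105)),ray("side",S(108,92))); k2=cross(ray("top",T(356,382)),ray("side",S(429,200)))
v=plane("top",T(178,105),.165);k=plane("top",T(356,382),.1116);o=plane("top",T(510,322),.111)
print(v2.round(4),v.round(4),plane("side",S(108,92),.165).round(4)); print(k2.round(4),k.round(4),plane("side",S(429,200),.1116).round(4)); print(o)
V=(v+plane("side",S(108,92),.165))/2;K=(k+plane("side",S(429,200),.1116))/2
for V,K in((v,k),(V,K)):
    d=V-K; yaw=np.arctan2(d[1],d[0]); R=np.array([[np.cos(yaw),-np.sin(yaw)],[np.sin(yaw),np.cos(yaw)]])
    o2=(V[:2]+K[:2])/2-R@[-.10275,0]
    print(np.hypot(*d[:2]),yaw,o2,"orange in cooker",R.T@(o[:2]-o2),
     "rocker_off",R@[-.163,-.062]+o2,"key",R@[-.1605,0]+o2,"valve",R@[-.045,0]+o2)
```

```text
[0.4964 0.2811 0.1634] [0.496  0.2811 0.165 ] [0.4949 0.2832 0.165 ]
[0.408  0.2066 0.1089] [0.4076 0.2068 0.1116] [0.4063 0.2099 0.1116]
[0.4351509 0.1498361 0.111    ]
0.1155727506705313 0.6989295981650946 [0.53046614 0.31005388] orange in cooker [-0.1760507  -0.06132603] rocker_off [0.44557525 0.15771696] key [0.40759836 0.2067884 ] valve [0.49601723 0.28110094]
0.1152725938863114 0.6947656754403064 [0.53011992 0.31103377] orange in cooker [-0.17615519 -0.06303297] rocker_off [0.44459545 0.15905165] key [0.40682322 0.2082808 ] valve [0.49555075 0.28222453]
```

Run:
```python
import workcell as w
print(w.grasp_offset if hasattr(w,"grasp_offset") else [x for x in dir(w) if x[0]!='_'])
import numpy as np
print(np.round(np.linalg.inv(np.array(w.camera_params("wrist")["extrinsics"])),3)[:3,3])
```

```text
0.0188
[ 0.322 -0.598  0.384]
```

>>> send_rows(
  increments=[
    {"xyz":[8,30,5],"delta_rot":[0,0,0.013],"jaw":1},
    {"xyz":[16,60,10],"delta_rot":[0,0,0.026],"jaw":1},
    {"xyz":[24,93,15],"delta_rot":[0,0,0.04],"jaw":1},
    {"xyz":[32,126,20],"delta_rot":[0,0,0.053],"jaw":1},
    {"xyz":[40,160,25],"delta_rot":[0,0,0.066],"jaw":1},
    {"xyz":[48,193,30],"delta_rot":[0,0,0.08],"jaw":1},
    {"xyz":[56,226,30],"delta_rot":[0,0,0.093],"jaw":1},
    {"xyz":[64,260,30],"delta_rot":[0,0,0.106],"jaw":1},
  ],
  force=20,
)

```text
t: 0.77
tool_pos: [0.3142, -0.3654, 0.2486]
ee_rot: [3.141, -0.0, 0.486]
ft_force: [1.3, -0.0, -0.5]
width: 0.473
grip_force: 0.0
```

>>> send_rows(
  increments=[
    {"xyz":[8,33,0],"delta_rot":[0,0,0.013],"jaw":1},
    {"xyz":[16,66,0],"delta_rot":[0,0,0.026],"jaw":1},
    {"xyz":[24,99,0],"delta_rot":[0,0,0.04],"jaw":1},
    {"xyz":[32,132,0],"delta_rot":[0,0,0.053],"jaw":1},
    {"xyz":[40,165,0],"delta_rot":[0,0,0.066],"jaw":1},
    {"xyz":[48,198,0],"delta_rot":[0,0,0.08],"jaw":1},
    {"xyz":[56,231,0],"delta_rot":[0,0,0.093],"jaw":1},
    {"xyz":[64,264,0],"delta_rot":[0,0,0.106],"jaw":1},
  ],
)

```text
t: 1.43
tool_pos: [0.3781, -0.1013, 0.2486]
ee_rot: [3.141, -0.0, 0.592]
ft_force: [1.2, -0.1, -0.6]
width: 0.006
grip_force: 0.0
```

>>> send_rows(
  increments=[
    {"xyz":[8,33,0],"delta_rot":[0,0,0.013],"jaw":1},
    {"xyz":[16,66,-5],"delta_rot":[0,0,0.026],"jaw":1},
    {"xyz":[25,99,-15],"delta_rot":[0,0,0.04],"jaw":1},
    {"xyz":[33,132,-30],"delta_rot":[0,0,0.053],"jaw":1},
    {"xyz":[42,165,-45],"delta_rot":[0,0,0.066],"jaw":1},
    {"xyz":[50,198,-60],"delta_rot":[0,0,0.08],"jaw":1},
    {"xyz":[59,231,-75],"delta_rot":[0,0,0.093],"jaw":1},
    {"xyz":[67,259,-85],"delta_rot":[0,0,0.105],"jaw":1},
  ],
)

```text
t: 2.1
tool_pos: [0.4448, 0.1582, 0.162]
ee_rot: [-3.141, 0.001, 0.698]
ft_force: [0.3, -0.6, 0.7]
width: 0.003
grip_force: 0.0
```

Run:
```python
from h import *
s=sense();print(s["tool_pos"].round(4),s["ee_rot"],s["ft_force"])
w=read_camera("wrist");t=read_camera("top");sd=read_camera("side")
a=np.hstack([cv2.resize(w,(400,300)),cv2.resize(t[190:310,270:430],(400,300))])
b=np.hstack([cv2.resize(sd[200:320,280:440],(400,300)),np.zeros((300,400,3),np.uint8)])
cv2.imwrite("pics/r1.png",np.vstack([a,b]))
```

```text
[0.4448 0.1582 0.162 ] [-3.14100789e+00  1.01200418e-03  6.98363784e-01] [ 0.34555813 -0.64903799  0.65948464]
```

View pics/r1.png

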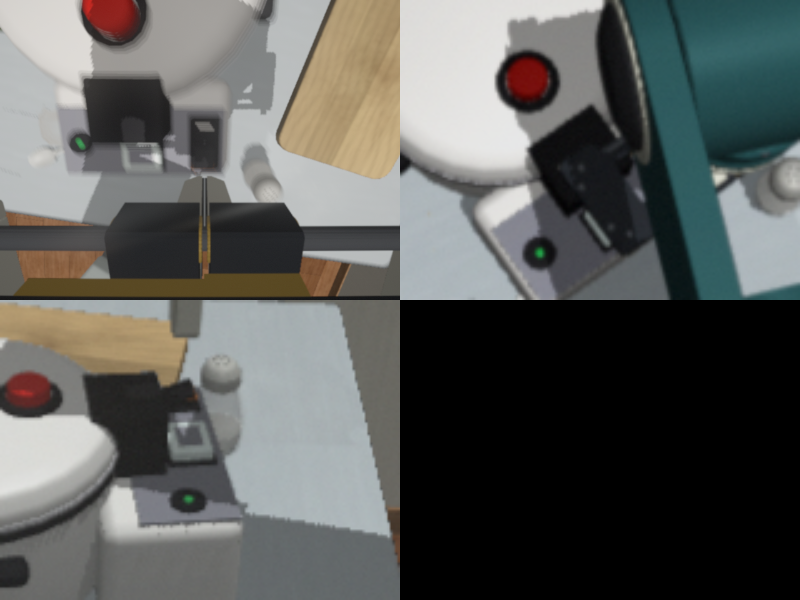

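The wrist view shows the fingers at (205,180), in line with the rocker at (205,140) and square to the console. I'll go down onto its front half.

>>> send_rows(
  increments=[
    {"xyz":[0,0,-12],"delta_rot":[0,0,0],"jaw":1},
    {"xyz":[0,0,-24],"delta_rot":[0,0,0],"jaw":1},
    {"xyz":[0,0,-36],"delta_rot":[0,0,0],"jaw":1},
    {"xyz":[0,0,-46],"delta_rot":[0,0,0],"jaw":1},
    {"xyz":[0,0,-49],"delta_rot":[0,0,0],"jaw":1},
    {"xyz":[0,0,-51],"delta_rot":[0,0,0],"jaw":1},
    {"xyz":[0,0,-52],"delta_rot":[0,0,0],"jaw":1},
    {"xyz":[0,0,-52],"delta_rot":[0,0,0],"jaw":1},
  ],
)

```text
t: 2.92
tool_pos: [0.4454, 0.156, 0.1119]
ee_rot: [3.141, -0.0, 0.697]
ft_force: [-0.1, 1.1, 0.6]
width: 0.006
grip_force: 0.2
```

>>> send_rows(
  increments=[
    {"xyz":[0,0,-1],"delta_rot":[0,0,0],"jaw":1},
    {"xyz":[0,0,-1],"delta_rot":[0,0,0],"jaw":1},
    {"xyz":[0,0,-2],"delta_rot":[0,0,0],"jaw":1},
    {"xyz":[0,0,-2],"delta_rot":[0,0,0],"jaw":1},
    {"xyz":[0,0,-3],"delta_rot":[0,0,0],"jaw":1},
    {"xyz":[0,0,-3],"delta_rot":[0,0,0],"jaw":1},
    {"xyz":[0,0,-3],"delta_rot":[0,0,0],"jaw":1},
    {"xyz":[0,0,-3],"delta_rot":[0,0,0],"jaw":1},
  ],
)

```text
t: 3.58
tool_pos: [0.4452, 0.1561, 0.1086]
ee_rot: [-3.142, 0.0, 0.697]
ft_force: [-0.3, -0.4, -0.2]
width: 0.011
grip_force: 0.0
```

>>> send_rows(
  increments=[
    {"xyz":[0,1,-1],"delta_rot":[0,0,0],"jaw":1},
    {"xyz":[0,1,-1],"delta_rot":[0,0,0],"jaw":1},
    {"xyz":[0,1,-2],"delta_rot":[0,0,0],"jaw":1},
    {"xyz":[0,1,-2],"delta_rot":[0,0,0],"jaw":1},
    {"xyz":[0,1,-3],"delta_rot":[0,0,0],"jaw":1},
    {"xyz":[0,1,-3],"delta_rot":[0,0,0],"jaw":1},
    {"xyz":[0,1,-3],"delta_rot":[0,0,0],"jaw":1},
    {"xyz":[0,1,-3],"delta_rot":[0,0,0],"jaw":1},
  ],
)

```text
t: 4.25
tool_pos: [0.4454, 0.1572, 0.1071]
ee_rot: [3.141, -0.001, 0.697]
ft_force: [-7.5, -1.8, 14.8]
width: 0.005
grip_force: 8.0
```

>>> send_rows(
  increments=[
    {"xyz":[0,0,5],"delta_rot":[0,0,0],"jaw":1},
    {"xyz":[0,0,20],"delta_rot":[0,0,0],"jaw":1},
    {"xyz":[0,0,40],"delta_rot":[0,0,0],"jaw":1},
    {"xyz":[0,0,60],"delta_rot":[0,0,0],"jaw":1},
    {"xyz":[0,0,80],"delta_rot":[0,0,0],"jaw":1},
    {"xyz":[0,0,90],"delta_rot":[0,0,0],"jaw":1},
    {"xyz":[0,0,90],"delta_rot":[0,0,0],"jaw":1},
    {"xyz":[0,0,90],"delta_rot":[0,0,0],"jaw":1},
  ],
)

```text
t: 4.92
tool_pos: [0.4453, 0.1571, 0.1952]
ee_rot: [3.142, -0.0, 0.697]
ft_force: [-1.0, -0.6, -0.6]
width: 0.008
grip_force: 0.0
```

Run:
```python
from h import *
w=read_camera("wrist");sd=read_camera("side")
a=np.hstack([cv2.resize(w[140:320,240:480],(400,300)),cv2.resize(sd[220:280,325:405],(400,300),interpolation=cv2.INTER_CUBIC)])
b=cv2.resize(cv2.imread("pics/side0.png")[220:280,325:405],(400,300),interpolation=cv2.INTER_CUBIC)
cv2.imwrite("pics/r2.png",np.vstack([a,np.hstack([b,cv2.resize(w,(400,300))])]))
```

```text
(no output)
```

View pics/r2.png

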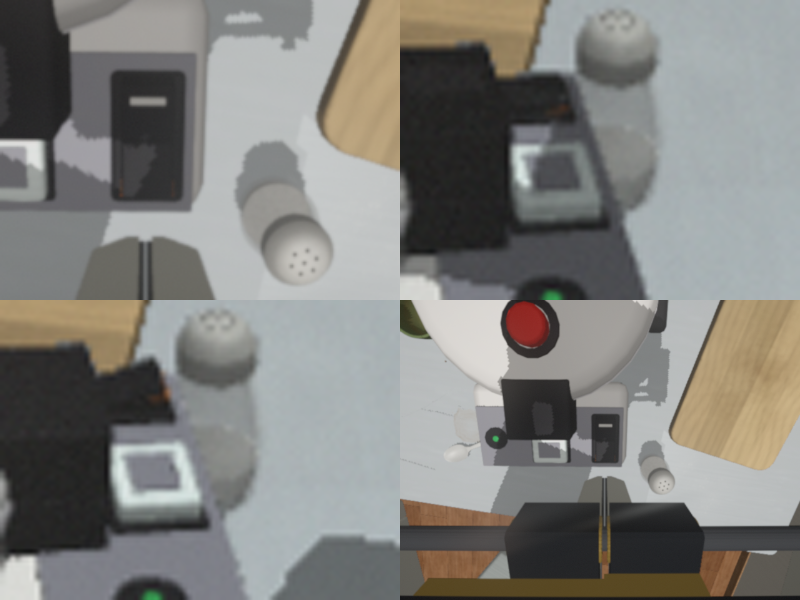

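The rocker has flipped: in the side view its rear half is now up and the orange end is hidden (560,110, against 160,390 before). Next I'll check the valve position from the wrist view.

Run:
```python
from h import *
P=camera_params("wrist"); r=red(read_camera("wrist")); print(r)
for s,c in r: print(plane("wrist",c,.163,P).round(4))
```

```text
[([172, 0, 61, 52, 1395], [202.2, 19.1])]
[0.5054 0.2837 0.163 ]
```

>>> send_rows(
  increments=[
    {"xyz":[5,12,2],"delta_rot":[0,0,0],"jaw":1},
    {"xyz":[12,30,4],"delta_rot":[0,0,0],"jaw":1},
    {"xyz":[20,50,4],"delta_rot":[0,0,0],"jaw":1},
    {"xyz":[28,70,4],"delta_rot":[0,0,0],"jaw":1},
    {"xyz":[36,90,4],"delta_rot":[0,0,0],"jaw":1},
    {"xyz":[44,110,0],"delta_rot":[0,0,0],"jaw":1},
    {"xyz":[50,124,-4],"delta_rot":[0,0,0],"jaw":1},
    {"xyz":[50,124,-10],"delta_rot":[0,0,0],"jaw":1},
  ],
)

```text
t: 5.73
tool_pos: [0.4958, 0.2838, 0.1845]
ee_rot: [-3.141, 0.001, 0.698]
ft_force: [0.2, -0.5, -0.2]
width: 0.005
grip_force: 0.0
```

>>> send_rows(
  increments=[
    {"xyz":[0,-1,-8],"delta_rot":[0,0,0],"jaw":1},
    {"xyz":[0,-1,-15],"delta_rot":[0,0,0],"jaw":1},
    {"xyz":[0,-1,-18],"delta_rot":[0,0,0],"jaw":1},
    {"xyz":[0,-1,-20],"delta_rot":[0,0,0],"jaw":1},
    {"xyz":[0,-1,-22],"delta_rot":[0,0,0],"jaw":1},
    {"xyz":[0,-1,-24],"delta_rot":[0,0,0],"jaw":1},
    {"xyz":[0,-1,-26],"delta_rot":[0,0,0],"jaw":1},
    {"xyz":[0,-1,-26],"delta_rot":[0,0,0],"jaw":1},
  ],
)

```text
t: 6.4
tool_pos: [0.4952, 0.2798, 0.1596]
ee_rot: [3.142, -0.0, 0.696]
ft_force: [0.3, -0.3, -0.1]
width: 0.003
grip_force: 0.0
```

>>> send_rows(
  increments=[
    {"xyz":[0,0,-1],"delta_rot":[0,0,0],"jaw":1},
    {"xyz":[0,0,-1],"delta_rot":[0,0,0],"jaw":1},
    {"xyz":[0,0,-2],"delta_rot":[0,0,0],"jaw":1},
    {"xyz":[0,0,-2],"delta_rot":[0,0,0],"jaw":1},
    {"xyz":[0,0,-3],"delta_rot":[0,0,0],"jaw":1},
    {"xyz":[0,0,-3],"delta_rot":[0,0,0],"jaw":1},
    {"xyz":[0,0,-3],"delta_rot":[0,0,0],"jaw":1},
    {"xyz":[0,0,-3],"delta_rot":[0,0,0],"jaw":1},
  ],
)

```text
t: 7.07
tool_pos: [0.4953, 0.2801, 0.1569]
ee_rot: [3.142, -0.0, 0.697]
ft_force: [-2.0, -1.2, 3.8]
width: 0.006
grip_force: 2.2
```

The valve is fully down (contact at z 0.157). I'll lift off and go to the key with the hand tilted back towards the robot, clear of the lid's path.

>>> send_rows(
  increments=[
    {"xyz":[0,0,20],"delta_rot":[0,0,0],"jaw":1},
    {"xyz":[0,0,48],"delta_rot":[0,0,0],"jaw":1},
    {"xyz":[-10,-8,60],"delta_rot":[0.04,-0.048,0],"jaw":1},
    {"xyz":[-25,-21,60],"delta_rot":[0.08,-0.096,0],"jaw":1},
    {"xyz":[-42,-35,60],"delta_rot":[0.12,-0.144,0],"jaw":1},
    {"xyz":[-60,-49,60],"delta_rot":[0.16,-0.192,0],"jaw":1},
    {"xyz":[-77,-63,55],"delta_rot":[0.2,-0.24,0],"jaw":1},
    {"xyz":[-87,-72,45],"delta_rot":[0.246,-0.294,0],"jaw":1},
  ],
)

```text
t: 7.73
tool_pos: [0.4075, 0.2077, 0.2025]
ee_rot: [3.14, -0.388, 0.698]
ft_force: [-0.8, 0.3, 0.9]
width: 0.005
grip_force: 0.0
```

Run:
```python
from h import *
from scipy.spatial.transform import Rotation as R
s=sense();print(s["tool_pos"].round(4),s["qpos"].round(2),s["ft_force"].round(1))
z=R.from_euler("xyz",s["ee_rot"]).as_matrix();c=R.from_euler("z",-.697).as_matrix();print((c@z).round(3))
print("cooker",c@(s["tool_pos"]-[.5303,.3105,0]))
w=read_camera("wrist");sd=read_camera("side")
cv2.imwrite("pics/k1.png",np.hstack([cv2.resize(w,(400,300)),cv2.resize(sd[200:320,260:420],(400,300),interpolation=cv2.INTER_CUBIC)]))
```

```text
[0.4075 0.2077 0.2025] [ 0.32 -0.65  2.13  0.14  1.31  1.19] [-0.8  0.3  0.9]
[[ 0.926  0.     0.379]
 [ 0.001 -1.    -0.001]
 [ 0.379  0.001 -0.926]]
cooker [-1.60110310e-01 -2.63136658e-05  2.02507226e-01]
```

View pics/k1.png

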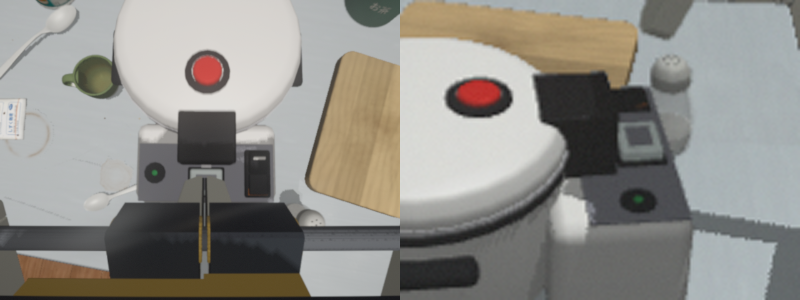

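The wrist view shows the fingers at (205,180), centred on the key (205,172). In the side view the red valve stays down at (478,95). Descending onto the key.

>>> send_rows(
  increments=[
    {"xyz":[0,0,-10],"delta_rot":[0,0,0],"jaw":1},
    {"xyz":[0,0,-25],"delta_rot":[0,0,0],"jaw":1},
    {"xyz":[0,0,-40],"delta_rot":[0,0,0],"jaw":1},
    {"xyz":[0,0,-55],"delta_rot":[0,0,0],"jaw":1},
    {"xyz":[0,0,-68],"delta_rot":[0,0,0],"jaw":1},
    {"xyz":[0,0,-76],"delta_rot":[0,0,0],"jaw":1},
    {"xyz":[0,0,-80],"delta_rot":[0,0,0],"jaw":1},
    {"xyz":[0,0,-82],"delta_rot":[0,0,0],"jaw":1},
  ],
)

```text
t: 8.5
tool_pos: [0.4083, 0.2083, 0.1191]
ee_rot: [-3.141, -0.382, 0.697]
ft_force: [-0.8, 0.0, 0.3]
width: 0.009
grip_force: 0.0
```

>>> send_rows(
  increments=[
    {"xyz":[0,0,-2],"delta_rot":[0,0,0],"jaw":1},
    {"xyz":[0,0,-4],"delta_rot":[0,0,0],"jaw":1},
    {"xyz":[0,0,-6],"delta_rot":[0,0,0],"jaw":1},
    {"xyz":[0,0,-7],"delta_rot":[0,0,0],"jaw":1},
    {"xyz":[0,0,-8],"delta_rot":[0,0,0],"jaw":1},
    {"xyz":[0,0,-9],"delta_rot":[0,0,0],"jaw":1},
    {"xyz":[0,0,-10],"delta_rot":[0,0,0],"jaw":1},
    {"xyz":[0,0,-10],"delta_rot":[0,0,0],"jaw":1},
  ],
)

```text
t: 9.17
tool_pos: [0.4082, 0.208, 0.1096]
ee_rot: [3.141, -0.383, 0.697]
ft_force: [-1.4, -2.0, 3.3]
width: 0.005
grip_force: 1.7
```

>>> send_rows(
  increments=[
    {"xyz":[0,0,-1],"delta_rot":[0,0,0],"jaw":1},
    {"xyz":[0,0,-1],"delta_rot":[0,0,0],"jaw":1},
    {"xyz":[0,0,-2],"delta_rot":[0,0,0],"jaw":1},
    {"xyz":[0,0,-2],"delta_rot":[0,0,0],"jaw":1},
    {"xyz":[0,0,-3],"delta_rot":[0,0,0],"jaw":1},
    {"xyz":[0,0,-3],"delta_rot":[0,0,0],"jaw":1},
    {"xyz":[0,0,-3],"delta_rot":[0,0,0],"jaw":1},
    {"xyz":[0,0,-3],"delta_rot":[0,0,0],"jaw":1},
  ],
)

```text
t: 9.83
tool_pos: [0.4082, 0.2081, 0.1066]
ee_rot: [3.142, -0.383, 0.697]
ft_force: [-3.1, -3.3, 4.0]
width: 0.005
grip_force: 2.6
```

Run:
```python
from h import *
cv2.imwrite("pics/side_k.png",read_camera("side"))
for f in("pics/side_k.png",): print(red(cv2.imread(f)))
```

```text
[([270, 205, 15, 8, 61], [277.5, 208.5])]
```

The lid is rising: its red button moved from (291,232) to (277,208). I'll withdraw along the tool axis, away from the lid.

>>> send_rows(
  increments=[
    {"xyz":[-1,-1,4],"delta_rot":[0,0,0],"jaw":1},
    {"xyz":[-4,-4,12],"delta_rot":[0,0,0],"jaw":1},
    {"xyz":[-7,-6,22],"delta_rot":[0,0,0],"jaw":1},
    {"xyz":[-11,-9,34],"delta_rot":[0,0,0],"jaw":1},
    {"xyz":[-14,-12,46],"delta_rot":[0,0,0],"jaw":1},
    {"xyz":[-17,-15,56],"delta_rot":[0,0,0],"jaw":1},
    {"xyz":[-17,-15,56],"delta_rot":[0,0,0],"jaw":1},
    {"xyz":[-17,-15,56],"delta_rot":[0,0,0],"jaw":1},
  ],
)

```text
t: 10.55
tool_pos: [0.3914, 0.193, 0.1634]
ee_rot: [3.141, -0.385, 0.697]
ft_force: [0.3, -0.4, -1.0]
width: 0.005
grip_force: 0.0
```

>>> send_rows(
  increments=[
    {"xyz":[0,0,0],"delta_rot":[0,0,0],"jaw":1},
    {"xyz":[0,0,0],"delta_rot":[0,0,0],"jaw":1},
    {"xyz":[0,0,0],"delta_rot":[0,0,0],"jaw":1},
    {"xyz":[0,0,0],"delta_rot":[0,0,0],"jaw":1},
    {"xyz":[0,0,0],"delta_rot":[0,0,0],"jaw":1},
    {"xyz":[0,0,0],"delta_rot":[0,0,0],"jaw":1},
    {"xyz":[0,0,0],"delta_rot":[0,0,0],"jaw":1},
    {"xyz":[0,0,0],"delta_rot":[0,0,0],"jaw":1},
  ],
)

```text
t: 11.22
tool_pos: [0.3912, 0.1931, 0.1626]
ee_rot: [-3.142, -0.383, 0.697]
ft_force: [-0.4, -0.2, 0.0]
width: 0.004
grip_force: 0.0
```

>>> send_rows(
  increments=[
    {"xyz":[0,0,0],"delta_rot":[0,0,0],"jaw":1},
    {"xyz":[0,0,0],"delta_rot":[0,0,0],"jaw":1},
    {"xyz":[0,0,0],"delta_rot":[0,0,0],"jaw":1},
    {"xyz":[0,0,0],"delta_rot":[0,0,0],"jaw":1},
    {"xyz":[0,0,0],"delta_rot":[0,0,0],"jaw":1},
    {"xyz":[0,0,0],"delta_rot":[0,0,0],"jaw":1},
    {"xyz":[0,0,0],"delta_rot":[0,0,0],"jaw":1},
    {"xyz":[0,0,0],"delta_rot":[0,0,0],"jaw":1},
  ],
)

```text
t: 11.88
tool_pos: [0.3912, 0.1931, 0.1626]
ee_rot: [-3.142, -0.383, 0.697]
ft_force: [-0.4, -0.4, 0.3]
width: 0.009
grip_force: 0.0
```

>>> send_rows(
  increments=[
    {"xyz":[0,0,0],"delta_rot":[0,0,0],"jaw":1},
    {"xyz":[0,0,0],"delta_rot":[0,0,0],"jaw":1},
    {"xyz":[0,0,0],"delta_rot":[0,0,0],"jaw":1},
    {"xyz":[0,0,0],"delta_rot":[0,0,0],"jaw":1},
    {"xyz":[0,0,0],"delta_rot":[0,0,0],"jaw":1},
    {"xyz":[0,0,0],"delta_rot":[0,0,0],"jaw":1},
    {"xyz":[0,0,0],"delta_rot":[0,0,0],"jaw":1},
    {"xyz":[0,0,0],"delta_rot":[0,0,0],"jaw":1},
  ],
)

```text
t: 12.55
tool_pos: [0.3912, 0.1931, 0.1626]
ee_rot: [-3.142, -0.383, 0.697]
ft_force: [0.2, -0.5, -0.4]
width: 0.006
grip_force: 0.0
```

Run:
```python
from h import *
s=read_camera("side");t=read_camera("top");w=read_camera("wrist")
print(red(s),red(t))
a=np.hstack([cv2.resize(s,(400,300)),cv2.resize(t,(400,300))])
b=np.hstack([cv2.resize(w,(400,300)),cv2.resize(s[215:275,330:410],(400,300))])
cv2.imwrite("pics/f.png",np.vstack([a,b]))
```

```text
[([183, 161, 3, 11, 16], [183.8, 165.8])] []
```

View pics/f.png

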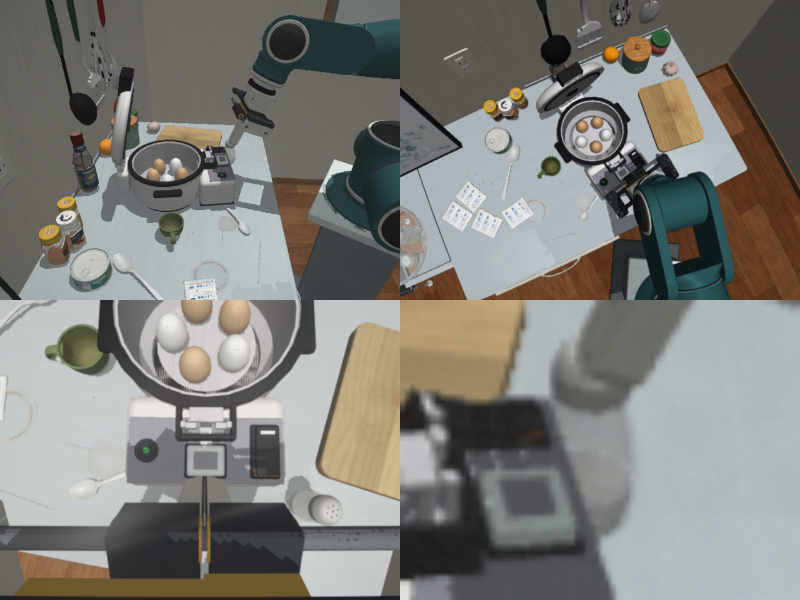

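The picture shows the lid upright at (125,120) in the side panel, the rocker's rear half up at (265,440) in the wrist panel, and the key sprung back. The cup, shaker and spoon are in place. I'll check that the lid has settled, then hand in.

>>> send_rows(
  increments=[
    {"xyz":[0,0,0],"delta_rot":[0,0,0],"jaw":1},
    {"xyz":[0,0,0],"delta_rot":[0,0,0],"jaw":1},
    {"xyz":[0,0,0],"delta_rot":[0,0,0],"jaw":1},
    {"xyz":[0,0,0],"delta_rot":[0,0,0],"jaw":1},
    {"xyz":[0,0,0],"delta_rot":[0,0,0],"jaw":1},
    {"xyz":[0,0,0],"delta_rot":[0,0,0],"jaw":1},
    {"xyz":[0,0,0],"delta_rot":[0,0,0],"jaw":1},
    {"xyz":[0,0,0],"delta_rot":[0,0,0],"jaw":1},
  ],
)

```text
t: 13.37
tool_pos: [0.3912, 0.1931, 0.1627]
ee_rot: [3.142, -0.383, 0.697]
ft_force: [-1.2, -0.3, -0.4]
width: 0.006
grip_force: 0.0
```

Run:
```python
from h import *
r=red(read_camera("side"));print(r)
if r and abs(r[0][1][0]-183.8)<1: print(sign_off())
```

```text
[([181, 162, 3, 11, 13], [182.2, 166.6])]
```

The lid's red mark still shifts by about 1.5 px, so I'll wait a little longer.

>>> send_rows(
  increments=[
    {"xyz":[0,0,0],"delta_rot":[0,0,0],"jaw":1},
    {"xyz":[0,0,0],"delta_rot":[0,0,0],"jaw":1},
    {"xyz":[0,0,0],"delta_rot":[0,0,0],"jaw":1},
    {"xyz":[0,0,0],"delta_rot":[0,0,0],"jaw":1},
    {"xyz":[0,0,0],"delta_rot":[0,0,0],"jaw":1},
    {"xyz":[0,0,0],"delta_rot":[0,0,0],"jaw":1},
    {"xyz":[0,0,0],"delta_rot":[0,0,0],"jaw":1},
    {"xyz":[0,0,0],"delta_rot":[0,0,0],"jaw":1},
  ],
)

```text
t: 14.08
tool_pos: [0.3912, 0.1931, 0.1627]
ee_rot: [3.142, -0.383, 0.697]
ft_force: [-0.4, 0.7, -0.0]
width: 0.005
grip_force: 0.0
```

>>> send_rows(
  increments=[
    {"xyz":[0,0,0],"delta_rot":[0,0,0],"jaw":1},
    {"xyz":[0,0,0],"delta_rot":[0,0,0],"jaw":1},
    {"xyz":[0,0,0],"delta_rot":[0,0,0],"jaw":1},
    {"xyz":[0,0,0],"delta_rot":[0,0,0],"jaw":1},
    {"xyz":[0,0,0],"delta_rot":[0,0,0],"jaw":1},
    {"xyz":[0,0,0],"delta_rot":[0,0,0],"jaw":1},
    {"xyz":[0,0,0],"delta_rot":[0,0,0],"jaw":1},
    {"xyz":[0,0,0],"delta_rot":[0,0,0],"jaw":1},
  ],
)

```text
t: 14.75
tool_pos: [0.3912, 0.1931, 0.1626]
ee_rot: [3.142, -0.383, 0.697]
ft_force: [-0.3, 0.1, 0.7]
width: 0.006
grip_force: 0.0
```

>>> send_rows(
  increments=[
    {"xyz":[0,0,0],"delta_rot":[0,0,0],"jaw":1},
    {"xyz":[0,0,0],"delta_rot":[0,0,0],"jaw":1},
    {"xyz":[0,0,0],"delta_rot":[0,0,0],"jaw":1},
    {"xyz":[0,0,0],"delta_rot":[0,0,0],"jaw":1},
    {"xyz":[0,0,0],"delta_rot":[0,0,0],"jaw":1},
    {"xyz":[0,0,0],"delta_rot":[0,0,0],"jaw":1},
    {"xyz":[0,0,0],"delta_rot":[0,0,0],"jaw":1},
    {"xyz":[0,0,0],"delta_rot":[0,0,0],"jaw":1},
  ],
)

```text
t: 15.42
tool_pos: [0.3912, 0.1931, 0.1626]
ee_rot: [-3.142, -0.383, 0.697]
ft_force: [-0.5, -0.1, -0.6]
width: 0.004
grip_force: 0.0
```

Run:
```python
from h import *
r=red(read_camera("side"));print(r)
for _ in range(10): a=red(read_camera("side"))
print(a)
if abs(r[0][1][0]-a[0][1][0])<.4: print(sign_off())
```

```text
[([181, 161, 4, 12, 16], [182.2, 166.7])]
[([181, 162, 3, 11, 15], [182.1, 167.1])]
the job is handed in; nothing more can be done
None
```

The job is handed in at about 16 s: rocker off, then steam valve down, then lid key pressed, and the lid sprang open by itself; the cup, salt shaker and teaspoon look unmoved in the last pictures.

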